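Open the canister's stowage gate and hold it wide

ROBOT

A 6-joint arm with a two-finger parallel gripper is mounted at the origin on the work surface. World frame = base frame: x ahead of the robot, y to its left, z up, the work surface at z = 0. Lengths are in m, angles in rad, forces in N, time in s.
With the tool pointing down it reaches from about 0.35 to 0.975 m from the base axis. Payload 4.9 kg.
Tool frame: the origin (TCP) lies midway between the tips of the shut fingers; the grasp point (between the pads) lies 19 mm behind it; z points along the fingers, y is the line along which they close (so a half turn about z gives the same grasp; the last joint's range is limited). The gripper opens to 85 mm and grips with 20 to 120 N. Pads are 22 mm wide; open, the fingers measure 114 mm over their backs; the gripper's body (76 mm by 85 mm) begins 54 mm behind the grasp point. The pads swing forward as they close: fully open they stand 13 mm farther back than shut.
Start: joints at [-1.416, 0.053, 1.613, -0, 1.476, -0.119], TCP at [0.169, -0.602, 0.196] pointing down, gripper open.
Joint ranges: [-3.01, 3.01], [-1.01, 2.22], [0.06, 2.58], [-1.02, 4.17], [0.09, 2.62], [-3.14, 3.14]. Speed limits (rad/s): [2.57, 2.57, 3.14, 3.14, 3.14, 3.14].

INTERFACE

Orientations are given as a 3x3 rotation matrix whose columns are the frame's x, y, z axes.
In Python, from rig import * gives the robot as it stands. The module is installed in compiled form; this text tells all that it offers.
- The arm moves only by the tool drive_tool, never from a script. Its argument "steps" is a list of rows, each a list of 2 entries, a list of its own where there are three numbers: the shift along the world's x, y, z in mm, then the turn about the world's z in degrees. In form: [[[tx, ty, tz], roll], ...]. A call has 1 to 20 rows; each row shifts and turns the commanded pose from where the row before left it; what a row does not reach is not made up. A row lasts 1/10 s, in which the tool goes at most 50 mm and 8.59 degrees, less where a joint would pass 70% of its speed; a pose out of reach is approached as far as the arm can. A call is refused whole if a number of a shift passes 50 or a number of a turn 8.59, either way. A call with a gripper value outside its range is refused whole. "fingers" is the finger opening in mm, from 0 to 85.4, set as the call begins (left out, the last holds). The fingers move at their own pace and stop on an object; "force" is the grip in N (left out, the last holds). Time passes only in rows, so rows that do not move let the fingers close. It gives the time, the measured TCP pose, the force, the opening and the grip force at its end, in the units of the state.
- get_obs(): the state, without advancing time (a new reading comes with each control period).
- camera(name): name is "scene" or "top"; returns (picture, depth): 420x560x3 uint8, red, green, blue; 420x560 float32, m along the optical axis (not along the pixel's ray), 0 where there is no reading.
- camera_model(name): a dict with "fov_y" (degrees; the focal length in pixels is half the picture's height over the tangent of half this angle, whatever the lens; pixels are square), "cx", "cy" (the principal point, pixels), "eye" and "rotation" of the camera in the world. Camera axes: x right, y up, looking along -z (the intrinsics and any distortion apply to the point x, -y, -z); pixel columns grow to the right and rows downward; lengths in m; the calibration is good to about 2 mm. A picture is of the moment at which its call begins. camera_model takes no time and is no camera call.
- job_done(): hands the job in; it is judged then, once.
Trained networks look in the newest picture that a camera, given by its name, has taken for a name from the list of things; names that differ only in an ending like _2 or _b are one class to them, and where a whole thing is asked for, a point or a joint stands for the part that bears it (a point fixed in the world has none). Each returns a list of dicts, best first, with "conf" (0 to 1); they miss things now and then, are a little off and sometimes report something else, mostly with a low value. They report only what shows in the picture. A call takes as long as a camera call. They do not tell look-alikes from the thing itself.
- find_in(camera, query): "point" ([column, row] in pixels, amid what is visible of it).
The state is a dict: "time_s": time; "joint_pos": joint angles; "qd": joint speeds; "joint_torque": joint torques, N m; "tcp_pos": TCP position; "orientation": TCP orientation; "ft_force": force on the tool from outside, world axes, zero at the start; "wrist_torque": the same for the moment, N m; "gripper_width": opening from 0.0 (shut) to 1.0 (fully open); "grasp_force": force on a finger pad.
Only numpy, scipy, OpenCV 4.12 (cv2) and the standard library are available. Lean on these libraries where they do the work, as an engineer would, in place of code of your own. Each camera call takes 0.05 s, during which the arm holds its last target. There are 200 camera calls.

TASK

One bay of the stowage rack holds the upright steel splice canister, and a colleague is waiting to lift it out: on that bay's gate first squeeze back the keeper on the end post, then squeeze the sprung latch on the gate, and swing the gate out towards you, past its detent. The gate closes itself, so finish while holding it in the gripper, steady and wide open, at right angles to the rack or a little beyond, and do not let go. Leave the other bay's gate and catches alone, and disturb neither the canister nor anything else lying about.

Things in the scene. Friction and masses are not known exactly. Their poses are not given: they have to be found in the camera images.
- rack: aluminium and steel stowage rack, 570 mm wide, 130 mm high, fixed, with a left (+y) and a right (-y) open-topped bay. Each has a low barred gate hinged at the middle post and held at the outer end post by a keeper and a sprung latch. Origin on the table in the plane of the shut gates, midway between the hinges; x points into the bays, y to the left bay, z up. Yaw within 0.12 rad.
- canister: steel splice canister standing upright in one of the two bays: a cylinder 76 mm across its two end flanges, 108 mm tall, with a ring of bolt heads and a short spigot on top. Origin at the centre of its underside, z along its axis. Its y in the rack's frame tells the bay: positive is left.
- drum: small plastic fibre drum, 90 mm across, 50 mm high, lying flat in the other bay; origin at the centre of its underside.
- hinge_left (a point): on the upright hinge axis of the left gate, 12 mm left of the rack's middle, 115 mm above the table, fixed to the rack. The gate, a barred aluminium frame 190 mm long and 22 mm thick, its top rail's upper face at 115 mm, reaches from here towards the rack's +y when shut.
- gate_left (a joint): angle of the left gate, rad: 0 shut, grows as its free end swings out towards the robot; 1.57 is square to the rack; stop at 1.8. A damped spring hinge shuts it (0.08 N m at 0, 0.32 N m at 1.57). A detent ridge resists from 0.95 to 1.15 (about 8 N at the latch tabs, spring included); let go beyond, the gate drifts back to rest on the ridge at about 1.15.
- keeper_left_grip (a point): left keeper, first catch, on the end post 236 mm from the hinge axis: this point, fixed to the rack, is midway between its 2 upright steel tabs at rest, 145 mm above the table. Tabs: 20 mm wide, 6 mm thick along the gate's line, from 117 to 165 mm above the table, 42 mm over both outer faces. The tab farther from the hinge is fixed, the nearer one slides to it.
- keeper_left (a joint): travel of the left keeper's sliding tab, m: 0 engaged, 0.014 fully squeezed (28 mm over both tabs, their middle then 7 mm farther from the hinge). Stiff (6 N), no spring: stays where left. Its 8 mm bolt runs from the tab into a staple on the gate's end, in line with the tabs, up to 130 mm above the table: keep fingertips above that. Bolt clear from 0.009.
- latch_left_grip (a point): left sprung latch, second catch, on the gate's top rail 120 mm from the hinge axis: this point turns with the gate and is midway between its 2 tabs at rest, 145 mm above the table. Tabs sized as the keeper's, 42 mm over both; here the tab nearer the hinge is fixed to the gate and the one nearer the free end slides to it. 35 mm or more is free beyond each tab.
- latch_left (a joint): travel of the left latch's sliding tab, m: 0 engaged, 0.014 fully squeezed (28 mm over both tabs, their middle then 7 mm nearer the hinge). A spring returns it (4 N at first, 9 N fully squeezed): keep it squeezed until the gate has swung 0.1 rad. The bolt is clear of the end post from 0.010.
- hinge_right (a point): on the upright hinge axis of the right gate, 12 mm right of the rack's middle, 115 mm above the table, fixed to the rack. The gate, a barred aluminium frame 190 mm long and 22 mm thick, its top rail's upper face at 115 mm, reaches from here towards the rack's -y when shut.
- gate_right (a joint): angle of the right gate, rad: 0 shut, grows as its free end swings out towards the robot; 1.57 is square to the rack; stop at 1.8. A damped spring hinge shuts it (0.08 N m at 0, 0.32 N m at 1.57). A detent ridge resists from 0.95 to 1.15 (about 8 N at the latch tabs, spring included); let go beyond, the gate drifts back to rest on the ridge at about 1.15.
- keeper_right_grip (a point): right keeper, first catch, on the end post 236 mm from the hinge axis: this point, fixed to the rack, is midway between its 2 upright steel tabs at rest, 145 mm above the table. Tabs: 20 mm wide, 6 mm thick along the gate's line, from 117 to 165 mm above the table, 42 mm over both outer faces. The tab farther from the hinge is fixed, the nearer one slides to it.
- keeper_right (a joint): travel of the right keeper's sliding tab, m: 0 engaged, 0.014 fully squeezed (28 mm over both tabs, their middle then 7 mm farther from the hinge). Stiff (6 N), no spring: stays where left. Its 8 mm bolt runs from the tab into a staple on the gate's end, in line with the tabs, up to 130 mm above the table: keep fingertips above that. Bolt clear from 0.009.
- latch_right_grip (a point): right sprung latch, second catch, on the gate's top rail 120 mm from the hinge axis: this point turns with the gate and is midway between its 2 tabs at rest, 145 mm above the table. Tabs sized as the keeper's, 42 mm over both; here the tab nearer the hinge is fixed to the gate and the one nearer the free end slides to it. 35 mm or more is free beyond each tab.
- latch_right (a joint): travel of the right latch's sliding tab, m: 0 engaged, 0.014 fully squeezed (28 mm over both tabs, their middle then 7 mm nearer the hinge). A spring returns it (4 N at first, 9 N fully squeezed): keep it squeezed until the gate has swung 0.1 rad. The bolt is clear of the end post from 0.010.
- collar: bystander: steel ring 40 mm across, 16 mm high, in the outer front corner of the left bay; origin at the centre of its underside.
- stripper: bystander: fibre stripper with two yellow handles, 145 mm long, lying on the table off the rack's left front; origin at its pivot.
- cleaver: bystander: grey fibre cleaver, 85 x 50 x 40 mm, on the table off the rack's right front; origin at the centre of its underside.
- alcohol: bystander: white bottle 56 mm across, 110 mm tall, beside the rack's right end post; origin at the centre of its underside.
- gland: bystander: brass gland nut 38 mm across, 24 mm high, in the outer front corner of the right bay; origin at the centre of its underside.
- marker: bystander: white marker pen 130 mm long, on the table before the rack's left end post; origin under its middle.
Not all that is in view belongs to the job. Leave any brown or green look-alike of the canister alone.

How it is judged:
On the way, in this order (a step that is already met when the one before it is completed fails the run):
1. the keeper of the canister's bay is squeezed back, its gate still shut (((y of canister in the frame of rack above 0 m and value of joint keeper_left above 0.009 m and value of joint gate_left below 0.05 rad) or (y of canister in the frame of rack below 0 m and value of joint keeper_right above 0.009 m and value of joint gate_right below 0.05 rad))), for 0.1 s.
2. with the keeper back, the sprung latch of that gate is squeezed clear (((y of canister in the frame of rack above 0 m and value of joint keeper_left above 0.009 m and value of joint latch_left above 0.0095 m and value of joint gate_left below 0.3 rad) or (y of canister in the frame of rack below 0 m and value of joint keeper_right above 0.009 m and value of joint latch_right above 0.0095 m and value of joint gate_right below 0.3 rad))), for 0.05 s.
3. that gate has swung out past its detent (((y of canister in the frame of rack above 0 m and value of joint gate_left above 1.25 rad) or (y of canister in the frame of rack below 0 m and value of joint gate_right above 1.25 rad))), for 0.1 s.
At the end, for the whole second after the job is handed in: The gate of the canister's bay stands steady at 1.45 rad or wider, the fingers pressing it with 1 N or more, its keeper back 9 mm or more; the other gate shut, its catches engaged; the canister upright within 20 mm of its start, every bystander within 30 mm (((y of canister in the frame of rack above 0 m and value of joint gate_left above 1.45 rad and value of joint keeper_left above 0.009 m and velocity of joint gate_left between -0.1 and 0.1 rad/s and contact force between the fingers and gate_left above 1 N and value of joint gate_right below 0.04 rad and value of joint each of keeper_right, latch_right below 0.004 m) or (y of canister in the frame of rack below 0 m and value of joint gate_right above 1.45 rad and value of joint keeper_right above 0.009 m and velocity of joint gate_right between -0.1 and 0.1 rad/s and contact force between the fingers and gate_right above 1 N and value of joint gate_left below 0.04 rad and value of joint each of keeper_left, latch_left below 0.004 m)) and distance of canister from where it was at the start of the episode below 0.02 m and angle between canister's own z axis and vertical below 0.15 rad and distance of each of drum, collar, stripper, cleaver, alcohol, marker, gland from where it was at the start of the episode below 0.03 m); the arm keeps its last pose, push and grip.
It fails at once if the other bay's gate or catches are worked ((y of canister in the frame of rack above 0 m and (value of joint gate_right above 0.06 rad or value of joint keeper_right above 0.005 m or value of joint latch_right above 0.006 m)) or (y of canister in the frame of rack below 0 m and (value of joint gate_left above 0.06 rad or value of joint keeper_left above 0.005 m or value of joint latch_left above 0.006 m))).
It fails at once if the canister is pushed or tipped (distance of canister from where it was at the start of the episode above 0.025 m or angle between canister's own z axis and vertical above 0.2 rad).
It fails at once if something lying about is disturbed (distance of any of drum, collar, stripper, cleaver, alcohol, marker, gland from where it was at the start of the episode above 0.035 m).
It also fails if it takes over 45 s, if anything falls off the work surface, if the arm or the gripper's body presses on something with over 40 N, if the wrist force passes 120 N, or if a joint passes its speed limit or range.

## Working session

There is one attempt and no reset: what is moved stays moved. The work goes in short steps, Python scripts to look and compute and a tool call to move; the robot and the scene stay as the last step left them, time stands still between calls to the robot, and variables do not carry over. Pictures are saved under pics/ and viewed, at most 10 in all, crops included, and the job is handed in when it is done.

Besides the shell and the picture viewer there is one more tool, called by a JSON object that holds its "api" and its "payload", one argument or row to a line. drive_tool: Moves the arm, as the interface text tells. Its arguments: {"type":"object","properties":{"steps":{"type":"array"},"fingers":{"type":"number"},"force":{"type":"number"}},"required":["steps"]}

```bash
mkdir -p pics
cat > h.py <<'E'
from rig import *
import numpy as np, cv2
def snap(n):
    return camera(n)
def world(n,u,v,d):
    m=camera_model(n); f=210/np.tan(np.radians(m['fov_y'])/2)
    p=np.array([(u-m['cx'])/f*d,-(v-m['cy'])/f*d,-d])
    return np.array(m['eye'])+np.array(m['rotation'])@p
def cloud(n,dep):
    m=camera_model(n); f=210/np.tan(np.radians(m['fov_y'])/2)
    v,u=np.mgrid[:420,:560]
    p=np.stack([(u-m['cx'])/f*dep,-(v-m['cy'])/f*dep,-dep],-1)
    w=p@np.array(m['rotation']).T+np.array(m['eye']); w[dep==0]=np.nan
    return w
E
python3 - <<'E'
from h import *
for n in ['scene','top']:
    print(n,camera_model(n))
    im,d=snap(n); cv2.imwrite(f'pics/{n}0.png',im[:,:,::-1]); np.save(f'{n}0.npy',d); W=cloud(n,d)
    for q in ['canister','drum','keeper_left_grip','latch_left_grip','keeper_right_grip','latch_right_grip','hinge_left','hinge_right']:
        for r in find_in(n,q)[:2]:
            u,v=map(int,np.round(r['point'])); print(q,round(r['conf'],2),u,v,np.round(W[v,u],3))
print(get_obs())
E
```

```text
scene {'fov_y': 48.88450330787752, 'cx': 284.8791995875649, 'cy': 202.37349681240403, 'eye': array([ 1.15489839, -0.23321221,  1.14271514]), 'rotation': array([[ 0.30701177, -0.79933006,  0.5165416 ],
       [ 0.95168214,  0.2616708 , -0.16071557],
       [-0.00669907,  0.54092499,  0.84104416]])}
canister 0.87 166 327 [ 0.752 -0.397  0.098]
canister 0.78 234 169 [ 0.361 -0.135  0.096]
drum 0.79 346 264 [0.714 0.067 0.051]
drum 0.33 256 238 [ 0.594 -0.137  0.098]
keeper_left_grip 0.91 302 258 [ 0.641 -0.026  0.003]
latch_left_grip 0.77 345 221 [ 0.567  0.129 -0.   ]
latch_left_grip 0.34 302 258 [ 0.641 -0.026  0.003]
keeper_right_grip 0.93 304 258 [ 0.65  -0.024  0.02 ]
keeper_right_grip 0.31 258 234 [ 0.592 -0.131  0.113]
latch_right_grip 0.86 258 236 [ 0.594 -0.132  0.106]
hinge_left 0.84 301 260 [ 0.647 -0.031  0.005]
hinge_right 0.66 305 258 [ 0.658 -0.025  0.037]
hinge_right 0.33 360 168 [0.414 0.239 0.013]
top {'fov_y': 57.426197749394056, 'cx': 270.19601376650445, 'cy': 212.95349062833637, 'eye': array([ 0.41567139, -0.03476156,  0.97968061]), 'rotation': array([[ 0.00729211, 
[... 778 characters left out ...]
47602223e+00, -1.19016755e-01]), 'qd': array([-0.00017834,  0.0002172 ,  0.00083916, -0.00017169, -0.00216789,
       -0.00041448]), 'joint_torque': array([-2.05088254e-03, -3.93682909e+01, -3.70472825e+01, -2.89230720e-04,
        4.63617034e-04, -9.35657056e-06]), 'tcp_pos': array([ 0.16896769, -0.60168795,  0.19598725]), 'orientation': array([[ 9.62754680e-01,  2.70376453e-01, -1.45623873e-05],
       [ 2.70376454e-01, -9.62754678e-01,  5.51437739e-05],
       [ 8.89571530e-07, -5.70272530e-05, -9.99999998e-01]]), 'ft_force': array([ 0.65722339, -0.30290698,  0.42869016]), 'wrist_torque': array([0.0150729 , 0.01293983, 0.01382205]), 'grasp_force': 0.0, 'gripper_width': 1.0010223173903536}
```

View pics/scene0.png

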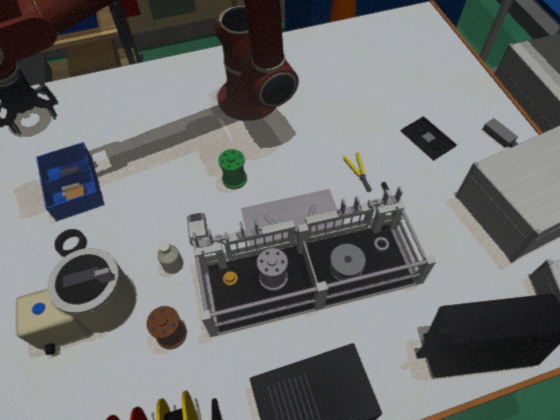

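View pics/top0.png

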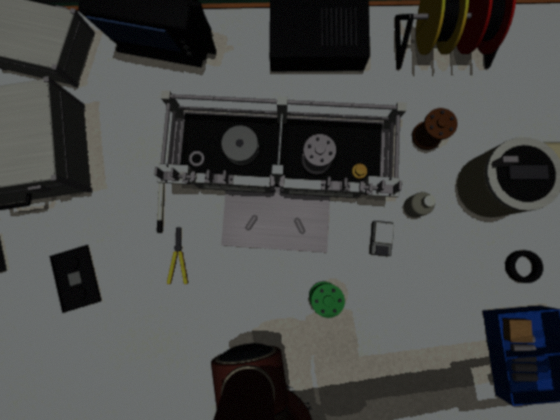

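The steel canister (top 320,150) is in the right bay. The look-alikes are green at (327,299) and brown at (440,124). The right gate's latch and keeper are near (335,187) and (385,185), with the cleaver at (382,238) and the bottle at (423,204). Next I measure the tabs.

Run:
```python
from h import *
im=cv2.imread('pics/top0.png'); d=np.load('top0.npy'); W=cloud('top',d)
c=im[140:215,270:420]; c=cv2.resize(cv2.convertScaleAbs(c,alpha=2),(800,400),interpolation=cv2.INTER_CUBIC); cv2.imwrite('pics/c1.png',c)
for n in ['top','scene']:
    W=cloud(n,np.load(n+'0.npy'))
    m=(W[...,2]>.135)&(W[...,2]<.2)&(W[...,0]>.48)&(W[...,0]<.7)&(W[...,1]>-.4)&(W[...,1]<.3)
    k,l,s,cc=cv2.connectedComponentsWithStats(m.astype(np.uint8))
    for i in range(1,k):
        if s[i,4]>2:
            P=W[l==i]; print(n,s[i,4],np.round(cc[i]),np.round(np.median(P,0),4),np.round(P.min(0),3),np.round(P.max(0),3))
```

```text
top 63 [158. 171.] [0.6031 0.2452 0.1553] [0.594 0.243 0.135] [0.614 0.251 0.166]
top 59 [174. 172.] [0.6018 0.2094 0.1562] [0.592 0.207 0.135] [0.611 0.213 0.167]
top 50 [209. 174.] [0.596  0.1297 0.1606] [0.587 0.128 0.136] [0.606 0.135 0.166]
top 48 [225. 175.] [0.5937 0.0942 0.1609] [0.585 0.092 0.136] [0.604 0.099 0.166]
top 40 [328. 182.] [ 0.5795 -0.1311  0.1633] [ 0.571 -0.134  0.137] [ 0.59  -0.128  0.167]
top 45 [345. 182.] [ 0.5777 -0.166   0.1618] [ 0.569 -0.171  0.138] [ 0.589 -0.164  0.169]
top 55 [382. 185.] [ 0.5729 -0.245   0.1574] [ 0.564 -0.249  0.136] [ 0.583 -0.243  0.166]
top 58 [398. 186.] [ 0.5704 -0.2809  0.1562] [ 0.562 -0.285  0.135] [ 0.581 -0.279  0.168]
scene 53 [399. 192.] [0.6084 0.2442 0.1532] [0.595 0.241 0.135] [0.616 0.25  0.166]
scene 51 [385. 195.] [0.6057 0.2079 0.1541] [0.594 0.205 0.136] [0.615 0.213 0.167]
scene 47 [356. 202.] [0.6019 0.1282 0.1538] [0.59  0.126 0.136] [0.61  0.134 0.166]
scene 43 [343. 204.] [0.5994 0.0922 0.1554] [0.587 0.09  0.136] [0.608 0.097 0.166]
scene 32 [255. 224.] [ 0.5891 -0.1339  0.1599] [ 0.573 -0.136  0.135] [ 0.595 -0.13   0.168]
scene 32 [241. 228.] [ 0.588  -0.1694  0.1616] [ 0.572 -0.172  0.136] [ 0.592 -0.166  0.166]
scene 34 [209. 235.] [ 0.5831 -0.2488  0.1614] [ 0.568 -0.252  0.135] [ 0.587 -0.246  0.166]
scene 36 [194. 238.] [ 0.5807 -0.2842  0.1597] [ 0.565 -0.288  0.135] [ 0.586 -0.282  0.166]
```

View pics/c1.png

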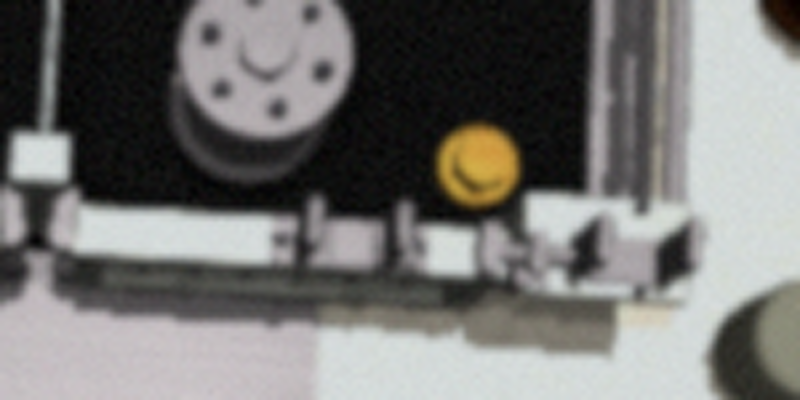

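{"api": "drive_tool", "payload": {
  "steps": [
    [[0,0,50],8.45],
    [[0,0,50],8.45],
    [[0,0,50],8.45],
    [[25,20,0],8.45],
    [[25,20,0],8.45],
    [[25,20,0],8.45],
    [[25,20,0],8.45],
    [[25,20,0],8.45],
    [[25,20,0],8.45],
    [[25,20,0],8.45],
    [[25,20,0],8.45],
    [[25,20,0],8.45],
    [[25,20,0],8.45],
    [[25,20,0],8.45],
    [[25,20,0],8.45],
    [[25,20,0],8.45],
    [[25,20,0],8.45],
    [[25,20,0],8.45],
    [[25,20,0],8.45],
    [[0,0,0],0]
  ],
  "fingers": 85,
  "force": 40
}}

```text
time_s: 2.9
tcp_pos: [0.5711, -0.2792, 0.3455]
orientation: [[-0.998, 0.06, 0.0], [0.06, 0.998, 0.001], [-0.0, 0.001, -1.0]]
ft_force: [-0.3, -0.7, -0.5]
gripper_width: 0.995
grasp_force: 0.0
```

{"api": "drive_tool", "payload": {
  "steps": [
    [[3,7,-45],0],
    [[0,0,-45],0],
    [[0,0,-40],0],
    [[0,0,0],0],
    [[0,0,0],0]
  ]
}}

```text
time_s: 3.4
tcp_pos: [0.5715, -0.2751, 0.2163]
orientation: [[-0.998, 0.067, -0.001], [0.067, 0.998, 0.0], [0.001, 0.0, -1.0]]
ft_force: [-0.1, -0.3, 0.8]
gripper_width: 0.994
grasp_force: 0.0
```

Run:
```python
from h import *
o=get_obs(); print(o['tcp_pos'])
a=[]
for n,(u,v) in [('scene',(200,225)),('top',(390,185))]:
    im,d=snap(n); np.save(n+'1.npy',d)
    c=im[v-40:v+40,u-50:u+50,::-1]; a.append(cv2.resize(cv2.convertScaleAbs(c,alpha=1.8),(400,320),interpolation=cv2.INTER_CUBIC))
    W=cloud(n,d)
    for lo,hi in [(.17,.20),(.20,.22)]:
        m=(W[...,2]>lo)&(W[...,2]<hi)&(abs(W[...,0]-.574)<.05)&(abs(W[...,1]+.272)<.075)
        k,l,s,cc=cv2.connectedComponentsWithStats(m.astype(np.uint8))
        for i in range(1,k):
            if s[i,4]>3:
                P=W[l==i]; print(n,lo,s[i,4],np.round(P.min(0),3),np.round(P.max(0),3))
cv2.imwrite('pics/k1.png',np.hstack(a))
```

```text
[ 0.57149158 -0.27509721  0.2162504 ]
```

View pics/k1.png

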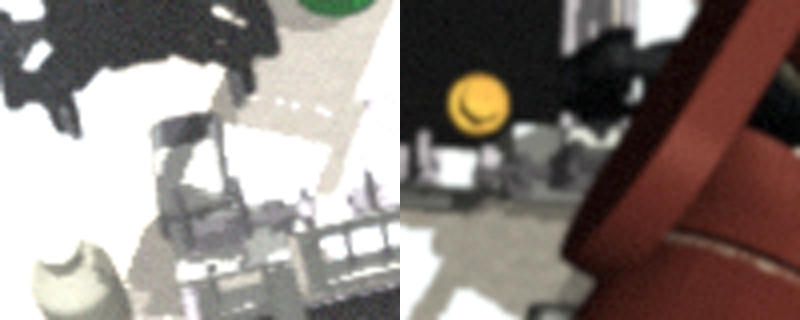

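{"api": "drive_tool", "payload": {
  "steps": [
    [[2.5,2.5,-20],0],
    [[0,0,-20],0],
    [[0,0,-10],0],
    [[0,0,0],0],
    [[0,0,0],0]
  ]
}}

```text
time_s: 4.0
tcp_pos: [0.5753, -0.2728, 0.168]
orientation: [[-0.998, 0.066, 0.002], [0.066, 0.998, -0.001], [-0.002, -0.001, -1.0]]
ft_force: [0.8, -0.3, 0.7]
gripper_width: 0.997
grasp_force: 0.0
```

Run:
```python
from h import *
print(get_obs()['tcp_pos'])
im,d=snap('scene'); W=cloud('scene',d)
c=im[185:265,150:250,::-1]; cv2.imwrite('pics/k2.png',cv2.resize(cv2.convertScaleAbs(c,alpha=1.8),(750,600),interpolation=cv2.INTER_CUBIC))
for lo,hi in [(.145,.168),(.176,.21)]:
        m=(W[...,2]>lo)&(W[...,2]<hi)&(abs(W[...,0]-.574)<.05)&(abs(W[...,1]+.272)<.075)
        k,l,s,cc=cv2.connectedComponentsWithStats(m.astype(np.uint8))
        for i in range(1,k):
            if s[i,4]>3:
                P=W[l==i]; print(lo,s[i,4],np.round(cc[i]),np.round(P.min(0),3),np.round(P.max(0),3))
```

```text
[ 0.5753059  -0.27280416  0.16798933]
0.145 27 [209. 233.] [ 0.568 -0.252  0.148] [ 0.588 -0.246  0.168]
0.145 28 [194. 237.] [ 0.563 -0.288  0.148] [ 0.585 -0.281  0.167]
```

View pics/k2.png

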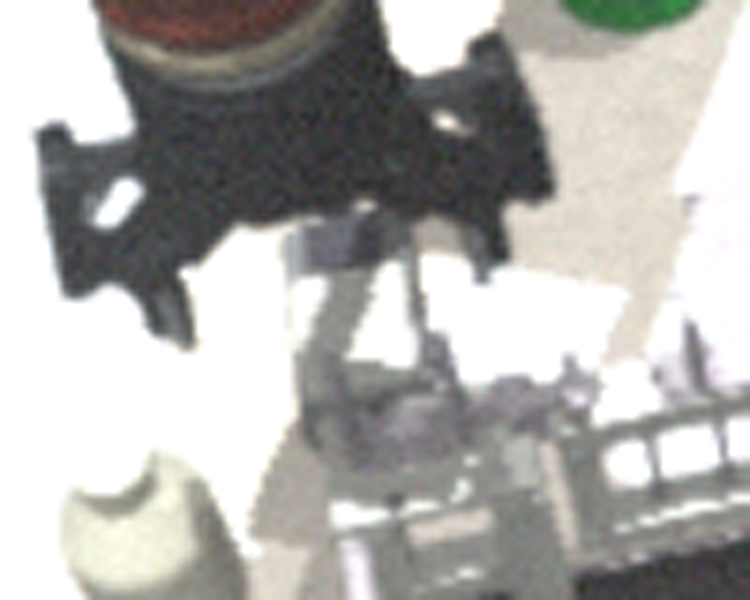

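{"api": "drive_tool", "payload": {
  "steps": [
    [[0,0,-16],0],
    [[0,0,-15],0],
    [[0,0,0],0],
    [[0,0,0],0]
  ]
}}

```text
time_s: 4.45
tcp_pos: [0.5738, -0.2717, 0.1335]
orientation: [[-0.998, 0.066, -0.002], [0.066, 0.998, 0.001], [0.002, 0.001, -1.0]]
ft_force: [1.3, 0.6, 0.4]
gripper_width: 0.994
grasp_force: 0.0
```

{"api": "drive_tool", "payload": {
  "steps": [
    [[0,0,0],0],
    [[0,0,0],0],
    [[0,0,0],0],
    [[0,0,0],0],
    [[0,0,0],0],
    [[0,0,0],0],
    [[0,0,0],0],
    [[0,0,0],0],
    [[0,0,0],0],
    [[0,0,0],0]
  ],
  "fingers": 26,
  "force": 40
}}

```text
time_s: 5.45
tcp_pos: [0.5745, -0.2722, 0.135]
orientation: [[-0.998, 0.066, -0.0], [0.066, 0.998, -0.0], [0.0, -0.0, -1.0]]
ft_force: [0.0, 0.1, -0.6]
gripper_width: 0.306
grasp_force: 0.0
```

Run:
```python
from h import *
im,d=snap('scene'); W=cloud('scene',d)
c=im[185:265,150:250,::-1]; cv2.imwrite('pics/k3.png',cv2.resize(cv2.convertScaleAbs(c,alpha=1.8),(750,600),interpolation=cv2.INTER_CUBIC))
```

```text
(no output)
```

View pics/k3.png

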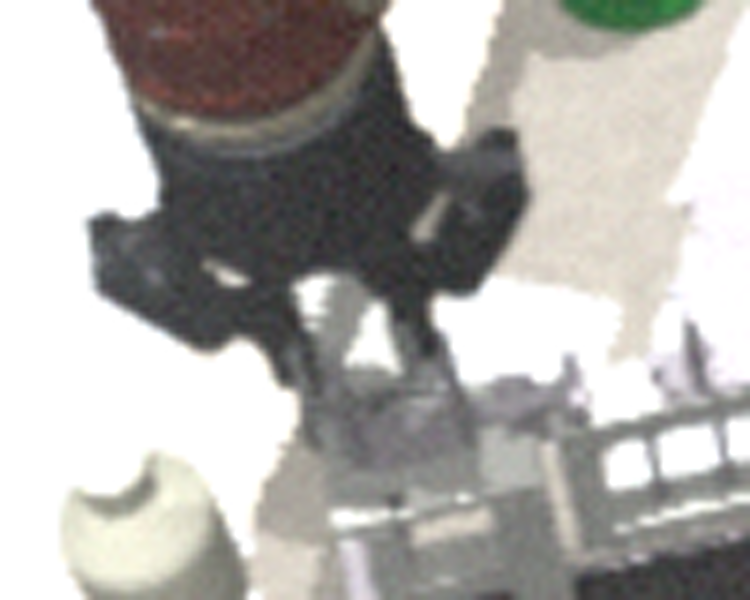

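{"api": "drive_tool", "payload": {
  "steps": [
    [[0,0,0],0],
    [[0,0,0],0],
    [[0,0,0],0],
    [[0,0,0],0]
  ],
  "fingers": 20,
  "force": 40
}}

```text
time_s: 5.9
tcp_pos: [0.5745, -0.2722, 0.135]
orientation: [[-0.998, 0.066, -0.0], [0.066, 0.998, 0.0], [0.0, 0.0, -1.0]]
ft_force: [-0.2, -0.8, -0.1]
gripper_width: 0.236
grasp_force: 0.0
```

Run:
```python
from h import *
m=camera_model('scene'); f=210/np.tan(np.radians(m['fov_y'])/2)
def proj(p):
    q=np.array(m['rotation']).T@(np.array(p)-m['eye']); return np.round([m['cx']+f*q[0]/-q[2], m['cy']-f*q[1]/-q[2]],1)
t=get_obs()['tcp_pos']; yv=np.array([.066,.998,0])
print('tcp',proj(t),'tips',proj(t+yv*.014),proj(t-yv*.014))
for y in(-.246,-.282): print(proj([.5745,y,.165]))
im,d=snap('scene'); W=cloud('scene',d)
for v in range(220,245,2):
    print(v,[ (u,int(im[v,u].mean()),*(np.round(W[v,u]*1000).astype(int) if d[v,u] else (0,0,0))) for u in range(186,214,3)])
```

```text
tcp [200.4 239.4] tips [206.1 238.1] [194.8 240.6]
[209.1 230.5]
[194.5 234.6]
220 [(186, 37, np.int64(597), np.int64(-287), np.int64(272)), (189, 37, np.int64(587), np.int64(-282), np.int64(254)), (192, 42, np.int64(587), np.int64(-275), np.int64(251)), (195, 40, np.int64(587), np.int64(-269), np.int64(248)), (198, 34, np.int64(596), np.int64(-262), np.int64(258)), (201, 35, np.int64(594), np.int64(-256), np.int64(252)), (204, 32, np.int64(578), np.int64(-250), np.int64(222)), (207, 32, np.int64(583), np.int64(-244), np.int64(227)), (210, 28, np.int64(591), np.int64(-237), np.int64(237)), (213, 33, np.int64(592), np.int64(-230), np.int64(235))]
222 [(186, 34, np.int64(592), np.int64(-289), np.int64(258)), (189, 54, np.int64(586), np.int64(-283), np.int64(244)), (192, 142, np.int64(459), np.int64(-287), np.int64(40)), (195, 81, np.int64(464), np.int64(-278), np.int64(44)), (198, 34, np.int64(592), np.int64(-264), np.int64(244)), (201, 28, np.int64(593), np.int64(-257), np.int64(243)), (204, 33, np.int64(582), np.int64(-251), np.int64(221)), (207, 33, np.int64(584), np.int64(-245), np
[... 5726 characters left out ...]
p.int64(115)), (210, 68, np.int64(585), np.int64(-251), np.int64(128)), (213, 75, np.int64(581), np.int64(-245), np.int64(116))]
244 [(186, 148, np.int64(499), np.int64(-319), np.int64(0)), (189, 92, np.int64(502), np.int64(-311), np.int64(1)), (192, 61, np.int64(569), np.int64(-296), np.int64(115)), (195, 69, np.int64(583), np.int64(-288), np.int64(136)), (198, 56, np.int64(575), np.int64(-282), np.int64(116)), (201, 66, np.int64(576), np.int64(-274), np.int64(115)), (204, 68, np.int64(580), np.int64(-267), np.int64(117)), (207, 70, np.int64(582), np.int64(-260), np.int64(117)), (210, 73, np.int64(582), np.int64(-253), np.int64(113)), (213, 85, np.int64(585), np.int64(-246), np.int64(114))]
```

The depth puts the fingertips at z≈0.18, about 42 mm above the reported TCP, so they closed above the tabs. I'll reopen, lower the tool and measure again.

{"api": "drive_tool", "payload": {
  "steps": [
    [[0,0,0],0],
    [[0,0,0],0],
    [[0,0,0],0],
    [[0,0,0],0],
    [[0,0,0],0],
    [[0,0,0],0],
    [[0,0,-12],0],
    [[0,0,-13],0],
    [[0,0,0],0],
    [[0,0,0],0]
  ],
  "fingers": 85
}}

```text
time_s: 6.95
tcp_pos: [0.5738, -0.2717, 0.1085]
orientation: [[-0.998, 0.066, -0.002], [0.066, 0.998, 0.001], [0.002, 0.001, -1.0]]
ft_force: [0.5, -1.2, 0.7]
gripper_width: 0.996
grasp_force: 0.0
```

```bash
cat >> h.py <<'E'
def gripper_low(im,W,c,r=.08,lo=.10):
    "dark gripper pixels near c: lowest z per finger side"
    m=(im.mean(2)<50)&(np.hypot(W[...,0]-c[0],W[...,1]-c[1])<r)&(W[...,2]>lo)
    return m
E
python3 - <<'E'
from h import *
o=get_obs(); t=o['tcp_pos']; print(t,o['ft_force'])
im,d=snap('scene'); W=cloud('scene',d); m=gripper_low(im,W,t)
for s in(1,-1):
    k=m&(s*(W[...,1]-t[1])>.015)
    P=W[k]; i=np.argsort(P[:,2])[:12]; print(np.round(P[i],3).tolist(), np.argwhere(k)[i][:4].tolist())
c=im[185:265,150:250,::-1]; cv2.imwrite('pics/k4.png',cv2.resize(cv2.convertScaleAbs(c,alpha=1.8),(750,600),interpolation=cv2.INTER_CUBIC))
E
```

```text
[ 0.57377667 -0.27174712  0.10851836] [ 0.51208398 -1.16959998  0.73849713]
[[0.586, -0.223, 0.169], [0.585, -0.226, 0.169], [0.585, -0.223, 0.172], [0.586, -0.225, 0.175], [0.585, -0.222, 0.178], [0.586, -0.225, 0.18], [0.586, -0.222, 0.183], [0.585, -0.224, 0.183], [0.584, -0.221, 0.185], [0.569, -0.231, 0.194], [0.591, -0.226, 0.194], [0.586, -0.217, 0.2]] [[231, 219], [231, 218], [230, 219], [230, 218]]
[[0.578, -0.327, 0.169], [0.582, -0.324, 0.175], [0.579, -0.326, 0.176], [0.572, -0.317, 0.178], [0.578, -0.317, 0.18], [0.576, -0.317, 0.18], [0.579, -0.327, 0.182], [0.584, -0.317, 0.185], [0.581, -0.326, 0.189], [0.584, -0.324, 0.189], [0.582, -0.318, 0.191], [0.58, -0.318, 0.193]] [[240, 176], [240, 177], [239, 176], [235, 179]]
```

View pics/k4.png

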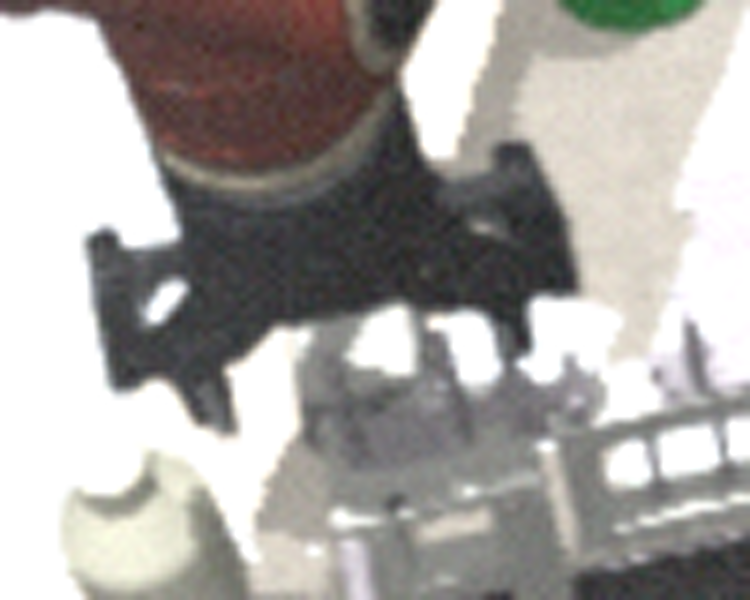

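{"api": "drive_tool", "payload": {
  "steps": [
    [[0,0,-13],0],
    [[0,0,0],0],
    [[0,0,0],0]
  ]
}}

```text
time_s: 7.3
tcp_pos: [0.5741, -0.272, 0.0962]
orientation: [[-0.998, 0.066, -0.001], [0.066, 0.998, 0.001], [0.001, 0.001, -1.0]]
ft_force: [-0.7, -0.8, 0.0]
gripper_width: 0.999
grasp_force: 0.0
```

{"api": "drive_tool", "payload": {
  "steps": [
    [[0,0,0],0],
    [[0,0,0],0],
    [[0,0,0],0],
    [[0,0,0],0],
    [[0,0,0],0],
    [[0,0,0],0],
    [[0,0,0],0],
    [[0,0,0],0],
    [[0,0,0],0],
    [[0,0,0],0]
  ],
  "fingers": 25,
  "force": 40
}}

```text
time_s: 8.3
tcp_pos: [0.5754, -0.2715, 0.0985]
orientation: [[-0.998, 0.065, 0.002], [0.065, 0.998, 0.001], [-0.002, 0.001, -1.0]]
ft_force: [0.2, 5.5, 5.6]
gripper_width: 0.315
grasp_force: 43.5
```

{"api": "drive_tool", "payload": {
  "steps": [
    [[0,0,0],0],
    [[0,0,0],0],
    [[0,0,0],0],
    [[0,0,0],0],
    [[0,0,0],0],
    [[0,0,20],0],
    [[0,0,30],0],
    [[3,43,0],0],
    [[2,43,0],0],
    [[2,43,0],0],
    [[0,0,0],0],
    [[0,0,0],0]
  ],
  "fingers": 85
}}

```text
time_s: 9.5
tcp_pos: [0.5815, -0.1426, 0.147]
orientation: [[-0.998, 0.064, 0.0], [0.064, 0.998, -0.001], [-0.0, -0.001, -1.0]]
ft_force: [0.6, -1.1, 0.7]
gripper_width: 0.994
grasp_force: 0.0
```

Run:
```python
from h import *
o=get_obs(); t=o['tcp_pos']; print(t)
im,d=snap('scene'); W=cloud('scene',d); m=gripper_low(im,W,t)
for s in(1,-1):
    k=m&(s*(W[...,1]-t[1])>.015); P=W[k]; i=np.argsort(P[:,2])[:4]; print(np.round(P[i],3).tolist())
m=(W[...,2]>.135)&(W[...,2]<.172)&(W[...,0]>.55)&(W[...,0]<.62)&(W[...,1]>-.4)&(W[...,1]<-.05)&(im.mean(2)>50)
k,l,s,cc=cv2.connectedComponentsWithStats(m.astype(np.uint8))
for i in range(1,k):
    if s[i,4]>4: P=W[l==i]; print(s[i,4],np.round(np.median(P,0),3),np.round(P.min(0),3),np.round(P.max(0),3))
```

```text
[ 0.58152953 -0.14258061  0.14702694]
[[0.584, -0.123, 0.116], [0.582, -0.122, 0.117], [0.584, -0.125, 0.117], [0.592, -0.093, 0.2]]
[[0.581, -0.182, 0.118], [0.578, -0.182, 0.118], [0.588, -0.166, 0.12], [0.587, -0.195, 0.209]]
34 [ 0.591 -0.134  0.159] [ 0.576 -0.137  0.137] [ 0.594 -0.131  0.168]
32 [ 0.588 -0.169  0.161] [ 0.572 -0.172  0.136] [ 0.592 -0.166  0.167]
34 [ 0.581 -0.262  0.161] [ 0.566 -0.266  0.136] [ 0.588 -0.259  0.166]
36 [ 0.58  -0.284  0.162] [ 0.564 -0.288  0.136] [ 0.586 -0.281  0.166]
```

{"api": "drive_tool", "payload": {
  "steps": [
    [[0,0,-20],0],
    [[0,0,-20],0],
    [[0,0,-12],0],
    [[0,0,0],0],
    [[0,0,0],0]
  ]
}}

```text
time_s: 10.05
tcp_pos: [0.5816, -0.144, 0.0952]
orientation: [[-0.998, 0.067, 0.0], [0.067, 0.998, -0.0], [-0.0, -0.0, -1.0]]
ft_force: [0.2, -0.6, 0.2]
gripper_width: 1.0
grasp_force: 0.0
```

{"api": "drive_tool", "payload": {
  "steps": [
    [[0,0,0],0],
    [[0,0,0],0],
    [[0,0,0],0],
    [[0,0,0],0],
    [[0,0,0],0],
    [[0,0,0],0],
    [[0,0,0],0],
    [[0,0,0],0],
    [[0,0,0],0],
    [[0,0,0],0]
  ],
  "fingers": 24,
  "force": 50
}}

```text
time_s: 11.05
tcp_pos: [0.5828, -0.1412, 0.0976]
orientation: [[-0.998, 0.064, 0.003], [0.064, 0.998, 0.002], [-0.002, 0.003, -1.0]]
ft_force: [-2.6, 8.7, 8.1]
gripper_width: 0.312
grasp_force: 49.7
```

Run:
```python
import numpy as np
# gripper path: r=113 from hinge, gate angle th, rack yaw -0.064
c=np.array([.5815,-.1426])-0 
psi=np.arctan2(-.998,-.064)
h=c-.113*np.array([np.cos(psi),np.sin(psi)]); print('hinge',h)
th=np.radians(np.arange(0,99,4.0)); 
p=h+.113*np.c_[np.cos(psi-th),np.sin(psi-th)]
print(np.round(np.diff(p,axis=0)*1000,1).tolist()); print(p[-1])
```

```text
hinge [ 0.58873164 -0.02983164]
[[-7.8, 0.8], [-7.8, 1.3], [-7.7, 1.9], [-7.5, 2.4], [-7.3, 2.9], [-7.1, 3.4], [-6.9, 3.9], [-6.6, 4.4], [-6.2, 4.8], [-5.9, 5.2], [-5.5, 5.6], [-5.1, 6.0], [-4.7, 6.4], [-4.2, 6.7], [-3.7, 6.9], [-3.2, 7.2], [-2.7, 7.4], [-2.2, 7.6], [-1.7, 7.7], [-1.1, 7.8], [-0.6, 7.9], [-0.0, 7.9], [0.5, 7.9], [1.1, 7.8]]
[ 0.47733695 -0.01085211]
```

{"api": "drive_tool", "payload": {
  "steps": [
    [[-7.8,0.8,0],-4],
    [[-7.8,1.3,0],-4],
    [[-7.7,1.9,0],-4],
    [[-7.5,2.4,0],-4],
    [[-7.3,2.9,0],-4],
    [[0,0,0],0]
  ]
}}

```text
time_s: 11.65
tcp_pos: [0.5446, -0.1328, 0.0976]
orientation: [[-0.915, 0.402, 0.004], [0.402, 0.915, 0.0], [-0.003, 0.002, -1.0]]
ft_force: [0.4, 5.2, 5.3]
gripper_width: 0.315
grasp_force: 49.2
```

Forces are low and the gate is following. I'll carry on through the detent.

{"api": "drive_tool", "payload": {
  "steps": [
    [[-7.1,3.4,0],-4],
    [[-6.9,3.9,0],-4],
    [[-6.6,4.4,0],-4],
    [[-6.2,4.8,0],-4],
    [[-5.9,5.2,0],-4],
    [[-5.5,5.6,0],-4],
    [[-5.1,6.0,0],-4],
    [[0,0,0],0]
  ]
}}

```text
time_s: 12.45
tcp_pos: [0.5007, -0.1006, 0.0976]
orientation: [[-0.62, 0.785, 0.002], [0.785, 0.62, -0.002], [-0.003, 0.0, -1.0]]
ft_force: [-1.6, 1.2, 6.9]
gripper_width: 0.311
grasp_force: 49.2
```

{"api": "drive_tool", "payload": {
  "steps": [
    [[-4.7,6.4,0],-4],
    [[-4.2,6.7,0],-4],
    [[-3.7,6.9,0],-4],
    [[-3.2,7.2,0],-4],
    [[-2.7,7.4,0],-4],
    [[-2.2,7.6,0],-4],
    [[-1.7,7.7,0],-4],
    [[0,0,0],0]
  ]
}}

```text
time_s: 13.25
tcp_pos: [0.4769, -0.0511, 0.0977]
orientation: [[-0.178, 0.984, -0.002], [0.984, 0.178, -0.003], [-0.002, -0.003, -1.0]]
ft_force: [-9.5, -3.2, 12.9]
gripper_width: 0.312
grasp_force: 48.5
```

{"api": "drive_tool", "payload": {
  "steps": [
    [[-1.1,7.8,0],-4],
    [[-0.6,7.9,0],-4],
    [[0,7.9,0],-4],
    [[0.5,7.9,0],-4],
    [[1.1,7.8,0],-4],
    [[0,0,0],0],
    [[0,0,0],0],
    [[0,0,0],0],
    [[0,0,0],0],
    [[0,0,0],0]
  ]
}}

```text
time_s: 14.25
tcp_pos: [0.4758, -0.0116, 0.0977]
orientation: [[0.169, 0.986, -0.005], [0.986, -0.169, -0.001], [-0.002, -0.005, -1.0]]
ft_force: [-14.0, -0.2, 17.9]
gripper_width: 0.314
grasp_force: 48.0
```

Run:
```python
from h import *
a=[]
for n in['scene','top']:
    im,d=snap(n); c=im[120:330,140:420,::-1]; a.append(cv2.resize(cv2.convertScaleAbs(c,alpha=1.6),(400,300)))
    W=cloud(n,d); m=(W[...,2]>.105)&(W[...,2]<.122)&(W[...,0]>.38)&(W[...,0]<.56)&(abs(W[...,1])<.12)
    P=W[m][:,:2]; print(n,len(P)); 
    if len(P)>10:
        print(np.round(np.percentile(P,[2,50,98],axis=0),3).tolist(), cv2.fitLine(P.astype(np.float32),cv2.DIST_HUBER,0,.01,.01).ravel())
cv2.imwrite('pics/end.png',np.hstack(a)); o=get_obs(); print(o['tcp_pos'],o['grasp_force'],o['ft_force'])
```

```text
scene 219
[[0.436, -0.034], [0.521, -0.021], [0.559, -0.008]] [ 0.9978594  -0.06539524  0.5303653  -0.02257278]
top 31
[[0.401, -0.011], [0.403, 0.0], [0.408, 0.012]] [0.07973704 0.9968159  0.40411985 0.00165606]
[ 0.47583387 -0.01154206  0.09767479] 47.97903835773468 [-15.58316298   0.97905521  16.88774747]
```

View pics/end.png

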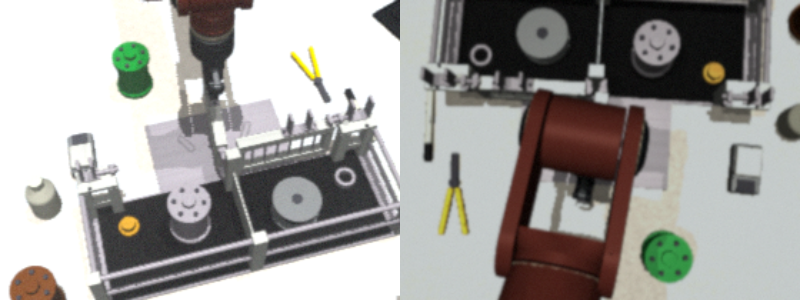

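The view shows the right gate swung out square and held in the gripper, at about 1.67 rad. The canister, drum and bystanders have not moved.

```bash
python3 -c "
from rig import *
print(job_done())"
```

```text
the job is handed in; nothing more can be done
None
```

I squeezed back the right bay's keeper and then its latch, and swung the gate past its detent to about 1.67 rad, where the gripper still holds it steady. The job is handed in; no verdict came back, but the last pictures showed the canister, the left gate and the bystanders undisturbed.

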